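# Pin the round mould's clamp shut

### The job

Two casting moulds stand on the bench under clamp bars. Lock the clamp of the round mould: push its linch pin fully home through the post, and only then flip the pin's sprung ring over the top of the post so that it snaps down over the pin's far end. Leave the pin and ring of the square mould's clamp as they are: that mould is still to be opened.

Things in the scene. Friction and masses are not known exactly. Their poses are not given: they have to be found in the camera images.
- round_clamp: Clamp screwed to the bench: ply base 260 x 140 x 18 mm (origin under its centre, z up), white ROUND plaster mould 120 mm across, a flat steel bar over it along x, and near the bar's end away from the robot, at x +95 mm, a steel post 20 mm (x) by 30 mm (y). The pin runs along y through the post, axis 103.5 mm above the bench; the post rises 16.5 mm above the axis: pass tools over it higher.
- pin (a joint): Round mould's linch pin, 10 mm thick: how far (m) it is pushed in, 0 (out, but started in its hole; cannot come out) to 0.040 (fully home). Starts at 0 to 0.012. Slides level with about 6 N of friction and stays where left.
- ring (a joint): Angle (rad) of that pin's sprung wire ring: 0 to 0.12 at the start, nearly upright (at 0 leaning 8 degrees back from the post); 1.71 = flipped over, lying level round the post on the pin's far end. Wire 5 mm, ring 57 mm wide. Hinge: level, crosswise to the pin, 50 mm ahead of the knob's face, 7.5 mm above the axis. 1 to 3 N at the crown turns it; past about 0.8 rad it snaps over by itself.
- knob (a point): Centre of the flat rear face of that pin's round push knob (24 mm across, 10 mm long, on a 12 mm stem), on the pin's axis. Its y axis is the way the pin is pushed in, roughly to the robot's left; z up; x along the bar, away from the robot. The air behind and below it is free down to 80 mm below the axis.
- crown (a point): Middle of that ring's far bar (crown), 59 mm from the hinge: the ring's top while it stands up, about 66 mm above the pin's axis. Its axes turn with the ring (at ring angle 0 they are those of knob).
- other_crown (a point): The same point on the identical ring of the other clamp, the one with a SQUARE plaster block (115 mm). Its pin stands out with the ring up and must stay so.

How it is judged:
By the outcome, as a careful person would: the job done as asked, in the order asked, and still so for the second after the job is handed in, with the robot touching nothing.
It also fails if it takes over 35 s, if anything falls off the work surface, if the arm or the gripper's body presses on something with over 40 N, if the wrist force passes 120 N, or if a joint passes its speed limit or range.

### The arm

A 6-joint arm with a two-finger parallel gripper is mounted at the origin on the work surface. World frame = base frame: x ahead of the robot, y to its left, z up, the work surface at z = 0. Lengths are in mm, angles in rad, forces in N, time in s.
With the tool pointing down it reaches from about 350 to 875 mm from the base axis. Payload 4.2 kg.
Tool frame: the origin (TCP) lies midway between the tips of the shut fingers; the grasp point (between the pads) lies behind it (arm.grasp_offset is the z of the grasp point in the tool frame, in mm); z points along the fingers, y is the line along which they close (so a half turn about z gives the same grasp; the last joint's range is limited). The gripper opens to 85 mm and grips with 20 to 120 N. Pads are 22 mm wide; open, the fingers measure 114 mm over their backs; the gripper's body (76 mm by 85 mm) begins 54 mm behind the grasp point. The pads swing forward as they close: fully open they stand 13 mm farther back than shut.
Start: joints at [1.524, 0.385, 0.008, 0, -1.194, -0.259], TCP at [188.128, 595.993, 231.312] pointing down, gripper open.
Joint ranges: [-3.14, 3.14], [-1.21, 2.06], [-1.07, 1.41], [-3.16, 2.05], [-2.99, -0.16], [-3.1, 3.1]. Speed limits (rad/s): [2.79, 2.79, 3.14, 3.14, 3.14, 3.14].

### API

Orientations are given as a rotation vector (axis times angle).
In Python, from rig import arm gives the robot as it stands.
- The arm moves only by the tool send_rows, never from a script. Its argument "moves" is one flat list of numbers, 6 for each row, row after row: the shift along the tool's x, y, z in mm, then the turn, a rotation vector about the tool's x, y, z in degrees. In form: [tx, ty, tz, wx, wy, wz, tx, ty, tz, wx, wy, wz, ...]. A call has 1 to 5 rows; each row shifts and turns the commanded pose from where the row before left it, along the tool's axes as they then stand; what a row does not reach is not made up. A row lasts 1/8 s, in which the tool goes at most 62.5 mm and 10.7 degrees, less where a joint would pass 70% of its speed; a pose out of reach is approached as far as the arm can. A call with a gripper value outside its range is refused whole. "hand" is the closure in counts, from 0 (fully open) to 255 (shut), set as the call begins (left out, the last holds). The fingers move at their own pace and stop on an object; the grip force is fixed at half the most. Time passes only in rows, so rows that do not move let the fingers close. It gives the time, the measured TCP pose, the force, the opening and the grip force at its end, in the units of the state.
- arm.get_state(): the state, without advancing time (a new reading comes with each control period).
- arm.snapshot(name): name is "side" or "top"; returns (picture, depth): 420x560x3 uint8, red, green, blue; 420x560 float32, mm along the optical axis (not along the pixel's ray), 0 where there is no reading.
- arm.camera_info(name): a dict with "mtx" (3x3 intrinsics, pixels), "eye" and "orientation" of the camera in the world. Camera axes: x right, y up, looking along -z (the intrinsics and any distortion apply to the point x, -y, -z); pixel columns grow to the right and rows downward; lengths in mm; the calibration is good to about 2 mm. A picture is of the moment at which its call begins. camera_info takes no time and is no camera call.
- arm.finish_job(): hands the job in; it is judged then, once.
The state is a dict: "clock": time; "joint_pos": joint angles; "qd": joint speeds; "effort": joint torques, N m; "tool_pos": TCP position; "ee_rot": TCP orientation; "contact_force": force on the tool from outside, world axes, zero at the start; "torque": the same for the moment, N m; "grip_width": opening from 0.0 (shut) to 1.0 (fully open); "gripper_force": force on a finger pad.
Only numpy, scipy, OpenCV 4.12 (cv2) and the standard library are available. Lean on these libraries where they do the work, as an engineer would, in place of code of your own. Each camera call takes 0.05 s, during which the arm holds its last target. There are 200 camera calls.

## Working session

There is one attempt and no reset: what is moved stays moved. The work goes in short steps, Python scripts to look and compute and a tool call to move; the robot and the scene stay as the last step left them, time stands still between calls to the robot, and variables do not carry over. Pictures are saved under pics/ and viewed, at most 10 in all, crops included, and the job is handed in when it is done.

Besides the shell and the picture viewer there is one more tool, called after "Emit:" as a command line: name --argument value ..., lists and objects as JSON in quotes. send_rows: Moves the arm, as the interface text tells. Its arguments: {"type":"object","properties":{"moves":{"type":"array","items":{"type":"number"}},"hand":{"type":"number"}},"required":["moves"]}

```bash
mkdir -p pics; ls; python3 - <<'E'
from rig import arm
import cv2,numpy as np
for n in("top","side"):
    p,d=arm.snapshot(n); np.savez(f"{n}0.npz",p=p,d=d); cv2.imwrite(f"pics/{n}0.png",p[...,::-1])
    print(n,arm.camera_info(n))
s=arm.get_state();print(s)
E
```

```text
pics
top {'mtx': array([[498.28162007,   0.        , 281.25277404],
       [  0.        , 498.28162007, 215.93773507],
       [  0.        ,   0.        ,   1.        ]]), 'eye': array([ 447.36615187,  -42.3335058 , 1021.47806561]), 'orientation': array([ 0.05938724, -0.0696092 , -1.59881384])}
side {'mtx': array([[423.29995   ,   0.        , 277.50739114],
       [  0.        , 423.29995   , 205.27924796],
       [  0.        ,   0.        ,   1.        ]]), 'eye': array([181.99802526, 378.569623  , 803.07212762]), 'orientation': array([ 0.28387918, -0.82197947, -2.33345227])}
{'clock': 0.1, 'joint_pos': array([ 1.52360022e+00,  3.85505592e-01,  6.74425337e-03, -4.21015010e-04,
       -1.19397854e+00, -2.58581255e-01]), 'qd': array([-0.00095304, -0.00264525,  0.00135323,  0.00172025, -0.00102395,
        0.00098142]), 'effort': array([-1.85872468e-04, -3.93317556e+01,  1.88930082e+01,  4.19792667e+00,
       -2.58356100e-03,  3.65381922e-06]), 'tool_pos': array([187.98822838, 595.51290661, 230.31024305]), 'ee_rot': array([ 3.10295872e+00, -4.78385230e-01, -2.89010479e-04]), 'contact_force': array([0.11849534, 0.01798865, 0.66440982]), 'torque': array([-0.0333456 , -0.01978287,  0.04980548]), 'gripper_force': 0.0, 'grip_width': 0.9995200438762553}
```

View pics/top0.png

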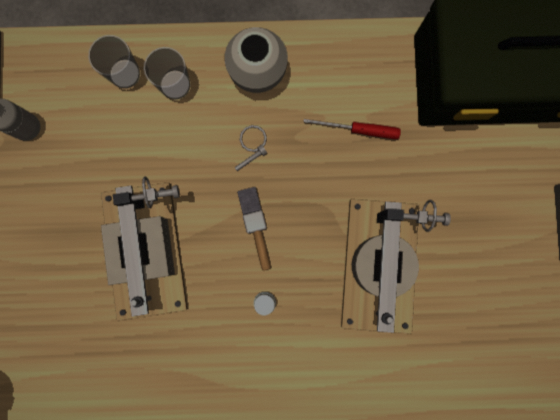

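View pics/side0.png

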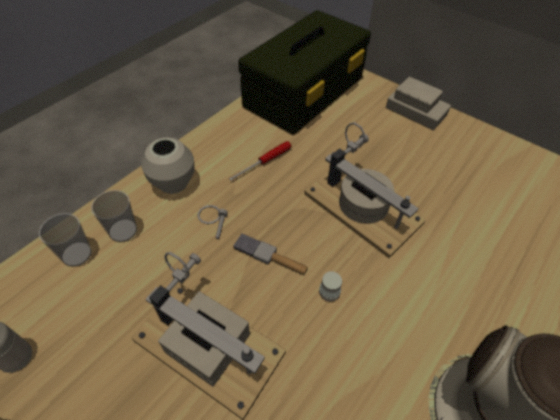

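The top view shows the round clamp at about (383,265), with its post at (391,214) and knob at (449,218). The square clamp is on the left. In the side view the round clamp's post is at (336,168), its ring at (355,138) and its knob near (363,140).

```bash
python3 - <<'E'
import cv2,numpy as np
a=np.load("top0.npz")["p"][...,::-1][190:340,335:465]; b=np.load("side0.npz")["p"][...,::-1][110:260,295:435]
f=lambda i:cv2.convertScaleAbs(cv2.resize(i,None,fx=4,fy=4,interpolation=cv2.INTER_CUBIC),alpha=1.6)
A=cv2.resize(np.load("top0.npz")["p"][...,::-1][195:240,375:460],None,fx=9,fy=9,interpolation=cv2.INTER_CUBIC)
B=cv2.resize(np.load("side0.npz")["p"][...,::-1][115:195,315:430],None,fx=7,fy=7,interpolation=cv2.INTER_CUBIC)
cv2.imwrite("pics/a.png",cv2.convertScaleAbs(A,alpha=1.6));cv2.imwrite("pics/b.png",cv2.convertScaleAbs(B,alpha=1.6))
E
```

```text
(no output)
```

View pics/a.png

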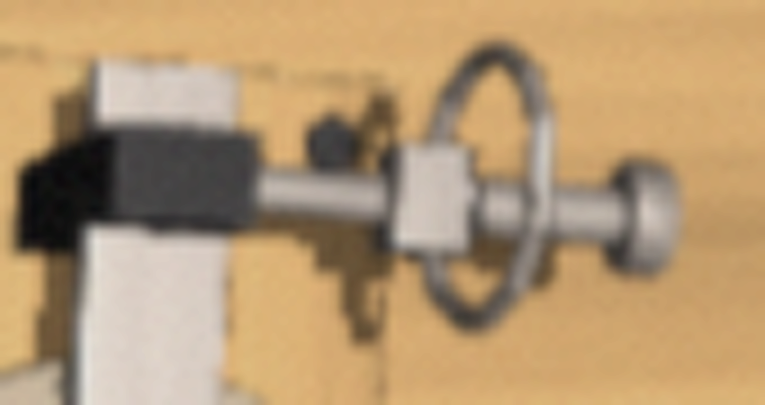

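View pics/b.png

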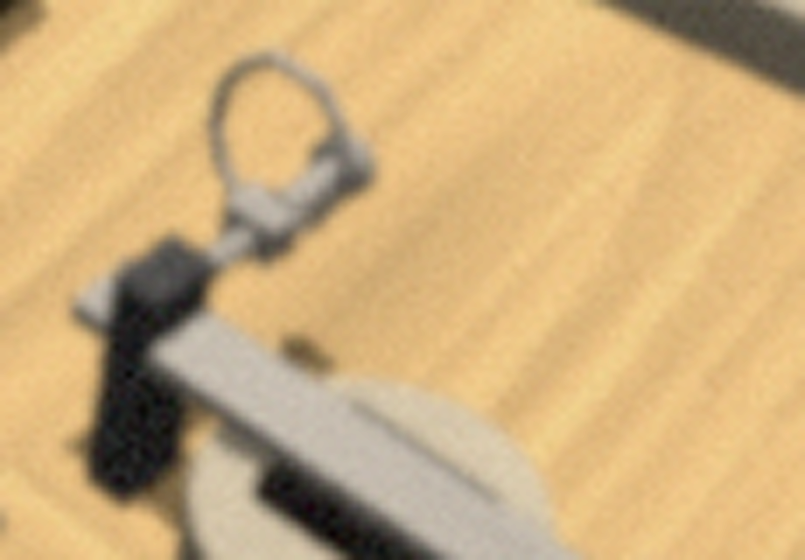

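```bash
cat >h.py <<'E'
import numpy as np
from rig import arm
from scipy.spatial.transform import Rotation as R
def ray(n,u,v):
    c=arm.camera_info(n);m=c["mtx"]
    return c["eye"],R.from_rotvec(c["orientation"]).apply([(u-m[0,2])/m[0,0],-(v-m[1,2])/m[1,1],-1])
def onz(n,u,v,z):
    e,d=ray(n,u,v);return e+d*(z-e[2])/d[2]
def tri(a,b):
    (e,d),(f,g)=ray("top",*a),ray("side",*b)
    t=np.linalg.lstsq(np.c_[d,-g],f-e,rcond=None)[0];p,q=e+d*t[0],f+g*t[1]
    return (p+q)/2,np.linalg.norm(p-q)
E
python3 - <<'E'
from h import *
np.set_printoptions(precision=1,suppress=True)
A=lambda x,y:(375+x/9-.45,195+y/9-.45); B=lambda x,y:(315+x/7-.43,115+y/7-.43)
print("crown",tri(A(541,180),B(268,55)))
print("crown z169",onz("top",*A(541,180),169.5))
print("knob rear top",onz("top",*A(677,212),108), onz("top",*A(675,170),104),onz("top",*A(675,265),104))
print("knob tri",tri(A(655,212),B(355,155)))
for p in((113,132),(250,135),(245,230),(113,225)):print("post",onz("top",*A(*p),120))
print("pin axis z at stem",onz("top",*A(260,188),108),onz("top",*A(380,193),108), onz("top",*A(600,212),109))
# base edges, z=18
for p in((350,200),(415,200),(411,333),(342,330)):print("base",onz("top",*p,18))
# bar direction
p=np.load("top0.npz")["p"].astype(int);d=np.load("top0.npz")["d"]
m=np.zeros(d.shape,bool);m[225:325,375:405]=1
g=(p.max(2)-p.min(2)<30)&(p.min(2)>90)&m
e=[];print([d[v,390] for v in(240,265,300)])
for v in range(228,312,4):
    u=np.flatnonzero(g[v]);e.append((v,u.min(),u.max()))
print(e)
E
```

```text
crown (array([ 515.1, -308.3,  175.4]), np.float64(8.534298533484684))
crown z169 [ 511.9 -312.5  169.5]
knob rear top [ 509.2 -359.5  108. ] [ 518.2 -361.   104. ] [ 498.6 -359.9  104. ]
knob tri (array([ 507.3, -358.2,  102.8]), np.float64(5.467004474238159))
post [ 527.9 -242.1  120. ]
post [ 526.5 -269.8  120. ]
post [ 507.3 -267.9  120. ]
post [ 509.1 -241.2  120. ]
pin axis z at stem [ 516.6 -274.4  108. ] [ 514.9 -298.9  108. ] [ 509.6 -343.4  109. ]
base [ 557.9 -190.3   18. ]
base [ 554.2 -322.2   18. ]
base [ 289.1 -300.7   18. ]
base [ 299.  -163.9   18. ]
[np.float32(0.0), np.float32(918.3621), np.float32(915.8877)]
[(228, np.int64(384), np.int64(399)), (232, np.int64(384), np.int64(399)), (236, np.int64(384), np.int64(398)), (240, np.int64(375), np.int64(403)), (244, np.int64(375), np.int64(404)), (248, np.int64(375), np.int64(404)), (252, np.int64(383), np.int64(404)), (256, np.int64(383), np.int64(404)), (260, np.int64(382), np.int64(404)), (264, np.int64(382), np.int64(404)), (268, np.int64(382), np.int64(404)), (272, np.int64(382), np.int64(404)), (276, np.int64(381), np.int64(404)), (280, np.int64(381), np.int64(404)), (284, np.int64(375), np.int64(404)), (288, np.int64(375), np.int64(404)), (292, np.int64(375), np.int64(403)), (296, np.int64(380), np.int64(395)), (300, np.int64(380), np.int64(395)), (304, np.int64(380), np.int64(394)), (308, np.int64(379), np.int64(394))]
```

```bash
python3 - <<'E'
from h import *
np.set_printoptions(precision=0,suppress=True)
print("teapot",onz("side",520,380,80),onz("side",450,400,30),"bl",onz("top",0,395,20))
d=np.load("top0.npz")["d"];c=arm.camera_info("top")
for v in range(10,420,20):
    r=[]
    for u in range(10,560,20):
        b=d[v-2:v+3,u-2:u+3];b=b[b>0]
        e,g=ray("top",u,v); r.append(int(e[2]+g[2]*np.median(b)) if b.size else -9)
    print(r)
e=[onz("top",u,v,98)[:2] for u,v in((384,228),(379,308),(399,228),(394,308))];print(e)
for a,b in((0,1),(2,3)):
    w=e[a]-e[b];print(np.degrees(np.arctan2(w[1],w[0])))
print(arm.grasp_offset)
E
```

```text
teapot [  2. -43.  80.] [71. 38. 30.] bl [194. 509.  20.]
[-751, -752, -750, -750, -749, -750, -751, -750, -749, -751, -751, -748, -752, -750, -749, -752, -750, -749, -750, -751, -749, 127, 164, 163, 164, 164, 164, 164]
[0, -1, 0, -1, -1, -1, 0, 0, 0, 0, 0, 0, 120, 87, 0, 0, 0, 0, -1, -1, 0, 106, 165, 165, 164, 164, 164, 164]
[0, 0, 0, 0, 93, 50, 56, 0, 91, 0, 0, 109, 124, 124, 0, -1, 0, 0, 0, 0, 0, 104, 164, 164, 164, 165, 163, 164]
[0, 0, 0, 0, -1, 7, 67, 71, 7, 0, 0, 89, 116, 109, 0, 0, 0, 0, 0, 0, 0, 101, 164, 164, 164, 164, 164, 164]
[0, -1, -1, 0, 0, 0, 0, 0, 72, 0, 0, 0, 57, 0, 0, 0, 0, 0, 0, 0, 0, 95, 164, 164, 164, 164, 164, 164]
[107, -1, 0, 0, 0, 0, 0, 0, 0, 0, 0, 0, 0, 0, 0, 0, 0, 0, -1, 0, 0, 86, 105, 127, 126, 101, 98, 94]
[78, 34, 0, 0, 0, 0, 0, -1, 0, 0, -1, 0, 0, -1, 0, 0, 0, 1, 24, 24, 0, 0, 0, 0, 0, 0, 0, 0]
[0, 0, 0, -1, 0, -1, -1, -1, -1, 0, 0, 0, 2, 0, 0, -1, 0, -1, 0, 0, 0, 0, 0, 0, 0, 0, 0, 0]
[0, 0, -1, 0, 0, 0, 0, 0, 0, 0, 0, -1, -1, 0, 0, 0, 0, 0, -1, 0, -1, 0, 0, 0, 0, 0, 0, 0]
[0, 0, 0, 0, 0, 1, 97, 113, 108, 0, 0, 0, 16, 0, 0, 0, 0, -1, 0, 0, 0, 0, 0, 0,
[... 481 characters left out ...]
 0, 0, 0, 0, 0]
[0, 0, 0, 0, 0, 0, 19, 17, 15, 0, 0, 0, 0, 53, 0, 0, 0, 17, 17, 98, 17, 0, 0, 0, 0, 0, 0, 0]
[0, 0, 0, 0, 0, 0, -1, 0, -1, 0, 0, 0, 0, 0, -1, 0, 0, 1, 0, 96, 17, 0, 0, 0, 0, 0, 0, 0]
[0, 0, 0, 0, 0, 0, 0, 0, 0, 0, 0, 0, 0, 0, 0, 0, 0, -1, 0, 0, 0, 0, 0, -1, 0, 0, 0, 0]
[-1, 0, -1, 0, -1, 0, 0, 0, 0, 0, 0, 0, 0, 0, 0, 0, 0, 0, 0, -1, 0, 0, 0, 0, 0, 0, 0, 0]
[0, -1, 0, 0, -1, 0, -1, -1, 0, 0, 0, 0, 0, 0, 0, 0, 0, 0, 0, 0, 0, 0, 0, 0, 0, 0, 0, 0]
[0, -1, 0, 0, 0, 0, 0, 0, 0, 0, 0, 0, 0, 0, -1, 0, 0, 0, 0, 0, 0, 0, 0, 0, 0, 0, 0, 0]
[array([ 495., -240.]), array([ 349., -224.]), array([ 494., -267.]), array([ 348., -251.])]
-6.211790163742361
-6.35284749664233
-18.700000000000003
```

Emit:
send_rows --moves '[0,0,-30,0,0,-5.85,0,0,0,0,0,-5.85,40,40,0,0,0,0,40,40,0,0,0,0,40,40,0,0,0,0]' --hand 255

```text
clock: 0.72
tool_pos: [296.0, 462.9, 260.8]
ee_rot: [3.137, -0.158, -0.0]
contact_force: [-0.0, -0.3, 0.4]
grip_width: -0.002
gripper_force: 0.0
```

Emit:
send_rows --moves '[20,56,0,0,0,0,20,56,0,0,0,0,20,56,0,0,0,0,20,56,0,0,0,0,20,56,0,0,0,0]'

```text
clock: 1.35
tool_pos: [366.2, 173.7, 261.2]
ee_rot: [-3.138, 0.159, 0.0]
contact_force: [0.9, -0.4, 0.4]
grip_width: 0.001
gripper_force: 0.0
```

Emit:
send_rows --moves '[20,56,0,0,0,0,20,56,0,0,0,0,20,56,0,0,0,0,20,56,0,0,0,0,20,56,0,0,0,0]'

```text
clock: 1.98
tool_pos: [437.4, -114.9, 261.3]
ee_rot: [-3.137, 0.159, -0.0]
contact_force: [1.1, 0.6, -0.3]
grip_width: 0.0
gripper_force: 0.0
```

Emit:
send_rows --moves '[20,56,0,0,0,0,20,56,0,0,0,0,20,56,0,0,0,0,20,56,0,0,0,0,20,56,0,0,0,0]'

```text
clock: 2.6
tool_pos: [508.6, -403.5, 260.7]
ee_rot: [-3.137, 0.16, 0.001]
contact_force: [1.0, 1.0, 0.6]
grip_width: 0.0
gripper_force: 0.0
```

Emit:
send_rows --moves '[-4.5,0,0,10,0,0,0,0,0,10,0,0,0,14.1,38.8,0,0,0,0,14.1,38.8,0,0,0]'

```text
clock: 3.1
tool_pos: [503.8, -402.0, 177.0]
ee_rot: [-2.789, 0.144, -0.026]
contact_force: [0.3, 0.1, 0.3]
grip_width: 0.003
gripper_force: 0.0
```

Emit:
send_rows --moves '[0,14.1,38.8,0,0,0,0,14.1,38.8,0,0,0,0,0,0,0,0,0]'

```text
clock: 3.48
tool_pos: [502.0, -399.4, 91.9]
ee_rot: [-2.784, 0.144, -0.014]
contact_force: [-0.3, 0.0, -0.0]
grip_width: -0.001
gripper_force: 0.0
```

```bash
python3 - <<'E'
from h import *
import cv2
p,_=arm.snapshot("top");q,_=arm.snapshot("side")
a=cv2.resize(p[180:280,360:500,::-1],(700,500));b=cv2.resize(q[80:200,290:450,::-1],(667,500))
cv2.imwrite("pics/c.png",cv2.convertScaleAbs(cv2.resize(np.hstack([a,b]),(800,293)),alpha=1.5))
print(arm.get_state()["tool_pos"],arm.get_state()["ee_rot"])
E
```

```text
[ 504.43766922 -401.65886979   96.89956946] [-2.79026053  0.14125867 -0.02505916]
```

View pics/c.png

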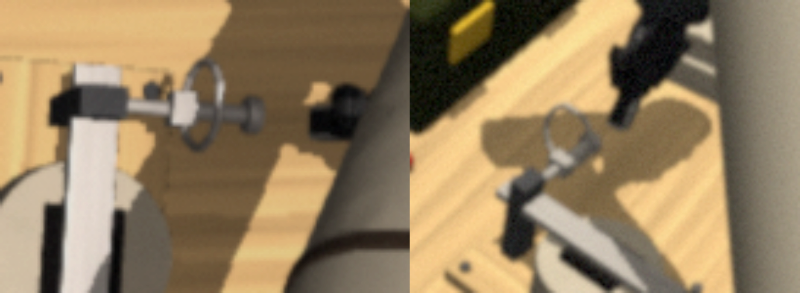

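Fingertip (310,121) lines up with the pin axis behind the knob (253,113), at about the right height. I'll advance along the pin.

Emit:
send_rows --moves '[0,-9.4,3.42,0,0,0,0,-9.4,3.42,0,0,0,0,-4.7,1.71,0,0,0,0,-4.7,1.71,0,0,0,0,0,0,0,0,0]'

```text
clock: 4.2
tool_pos: [507.3, -370.8, 96.4]
ee_rot: [-2.789, 0.141, -0.025]
contact_force: [0.5, 0.2, 0.6]
grip_width: 0.005
gripper_force: 0.0
```

Emit:
send_rows --moves '[0,-4.7,1.71,0,0,0,0,-4.7,1.71,0,0,0,0,0,0,0,0,0]'

```text
clock: 4.58
tool_pos: [508.1, -362.8, 96.2]
ee_rot: [-2.792, 0.143, -0.026]
contact_force: [-1.3, -5.1, -0.2]
grip_width: 0.004
gripper_force: 2.6
```

Emit:
send_rows --moves '[0,-4.7,1.71,0,0,0,0,-4.7,1.71,0,0,0,0,-4.7,1.71,0,0,0,0,0,0,0,0,0]'

```text
clock: 5.08
tool_pos: [509.8, -347.5, 96.2]
ee_rot: [-2.791, 0.142, -0.026]
contact_force: [0.1, -5.9, -0.6]
grip_width: 0.002
gripper_force: 2.5
```

Emit:
send_rows --moves '[0,-3.76,1.37,0,0,0,0,-3.76,1.37,0,0,0,0,0,0,0,0,0]'

```text
clock: 5.45
tool_pos: [510.7, -339.4, 96.2]
ee_rot: [-2.791, 0.142, -0.026]
contact_force: [-0.0, -4.6, -1.0]
grip_width: 0.001
gripper_force: 2.4
```

Emit:
send_rows --moves '[0,-1.88,0.68,0,0,0,0,-1.88,0.68,0,0,0,0,0,0,0,0,0]'

```text
clock: 5.82
tool_pos: [510.8, -338.2, 96.3]
ee_rot: [-2.796, 0.143, -0.027]
contact_force: [-1.9, -11.8, -1.2]
grip_width: 0.002
gripper_force: 5.7
```

Emit:
send_rows --moves '[0,-1.88,0.68,0,0,0,0,0,0,0,0,0]'

```text
clock: 6.08
tool_pos: [510.9, -338.1, 96.4]
ee_rot: [-2.799, 0.144, -0.028]
contact_force: [-2.9, -15.0, -3.3]
grip_width: -0.001
gripper_force: 7.9
```

Emit:
send_rows --moves '[0,-1.88,0.68,0,0,0,0,0,0,0,0,0]'

```text
clock: 6.32
tool_pos: [510.9, -338.0, 96.5]
ee_rot: [-2.802, 0.144, -0.029]
contact_force: [-3.7, -19.4, -3.9]
grip_width: -0.003
gripper_force: 10.2
```

Emit:
send_rows --moves '[0,14.1,-5.1,0,0,0,0,18.8,-6.8,0,0,0,0,18.8,-6.8,0,0,0,0,0,0,0,0,0]'

```text
clock: 6.82
tool_pos: [505.5, -386.5, 95.6]
ee_rot: [-2.789, 0.144, -0.025]
contact_force: [-0.3, -0.4, -0.3]
grip_width: 0.001
gripper_force: 0.0
```

```bash
python3 - <<'E'
from h import *
import cv2
p,_=arm.snapshot("top");q,_=arm.snapshot("side")
a=p[190:240,365:465,::-1];b=q[110:200,310:410,::-1]
a=cv2.resize(a,None,fx=8,fy=8,interpolation=2);cv2.imwrite("pics/d.png",cv2.convertScaleAbs(a,alpha=1.6))
cv2.imwrite("pics/e.png",cv2.convertScaleAbs(cv2.resize(b,None,fx=6,fy=6,interpolation=2),alpha=1.6))
E
```

```text
(no output)
```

View pics/d.png

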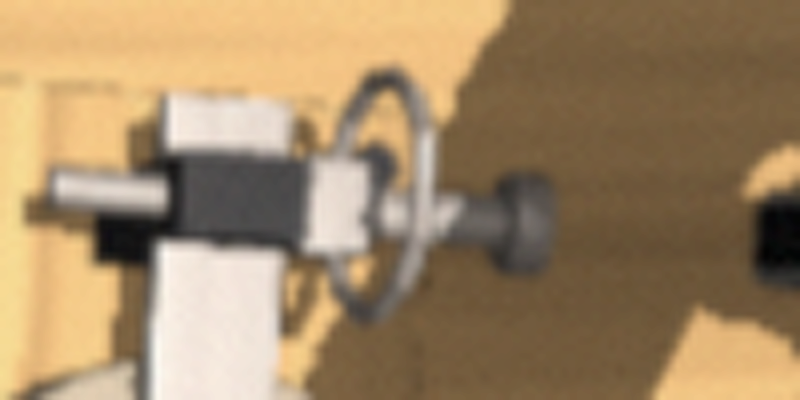

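View pics/e.png

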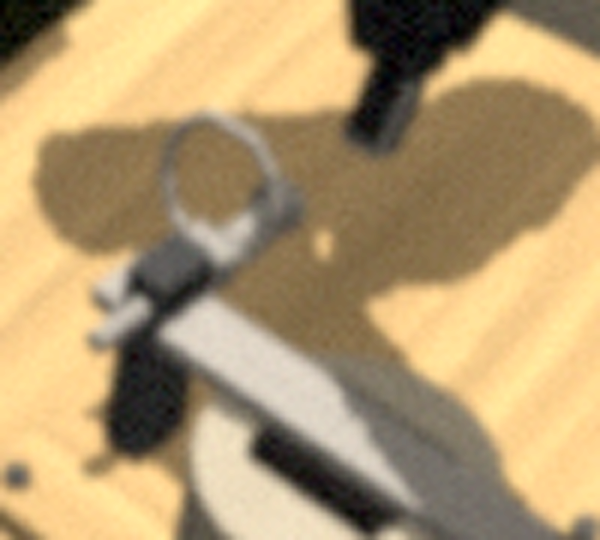

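The hinge block (305-370, 200) now sits flush against the post, and the pin's far end sticks out at (50-170, 190), so the pin is home. The ring is still up, crown at (428,190).

```bash
python3 - <<'E'
from h import *
np.set_printoptions(precision=1,suppress=True)
A=lambda x,y:(365+x/8-.45,190+y/8-.45)
print("crown",onz("top",*A(428,195),169.5),"knob",onz("top",*A(550,222),108),"hinge block front",onz("top",*A(308,200),115))
print(arm.get_state()["tool_pos"],onz("top",*A(757,240),100))
E
```

```text
crown [ 513.8 -284.   169.5] knob [ 511.6 -329.2  108. ] hinge block front [ 517.7 -271.9  115. ]
[ 505.7 -385.    95.8] [ 506.6 -379.7  100. ]
```

Emit:
send_rows --moves '[0,-11,-30,0,0,0,0,-11,-30,0,0,0,0,-30.5,11.1,0,0,0,0,-30.5,11.1,0,0,0,0,0,0,0,0,0]'

```text
clock: 7.55
tool_pos: [512.7, -317.8, 160.8]
ee_rot: [-2.789, 0.137, -0.025]
contact_force: [0.7, -0.2, 0.7]
grip_width: -0.001
gripper_force: 0.0
```

Emit:
send_rows --moves '[0,-9.4,3.4,0,0,0,0,-4.7,1.7,0,0,0,0,-4.7,1.7,0,0,0,0,0,0,0,0,0]'

```text
clock: 8.05
tool_pos: [514.4, -300.5, 160.0]
ee_rot: [-2.789, 0.142, -0.025]
contact_force: [0.5, 0.5, 0.4]
grip_width: 0.004
gripper_force: 0.0
```

Emit:
send_rows --moves '[0,-4.7,1.7,0,0,0,0,-4.7,1.7,0,0,0,0,-4.5,2.3,0,0,0,0,0,0,0,0,0]'

```text
clock: 8.55
tool_pos: [516.0, -285.1, 159.5]
ee_rot: [-2.789, 0.141, -0.025]
contact_force: [-0.9, -0.8, 1.0]
grip_width: -0.001
gripper_force: 0.0
```

Emit:
send_rows --moves '[0,-4.3,2.85,0,0,0,0,-4.3,2.85,0,0,0,0,0,0,0,0,0]'

```text
clock: 8.93
tool_pos: [516.9, -275.0, 156.8]
ee_rot: [-2.789, 0.141, -0.024]
contact_force: [-0.2, -0.2, -0.4]
grip_width: -0.001
gripper_force: 0.0
```

```bash
python3 - <<'E'
from h import *
import cv2
p,_=arm.snapshot("top");q,_=arm.snapshot("side")
a=p[180:260,365:465,::-1];b=q[110:190,310:410,::-1]
cv2.imwrite("pics/f.png",cv2.convertScaleAbs(np.hstack([cv2.resize(x,(400,320),interpolation=2) for x in(a,b)]),alpha=1.7))
E
```

```text
(no output)
```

View pics/f.png

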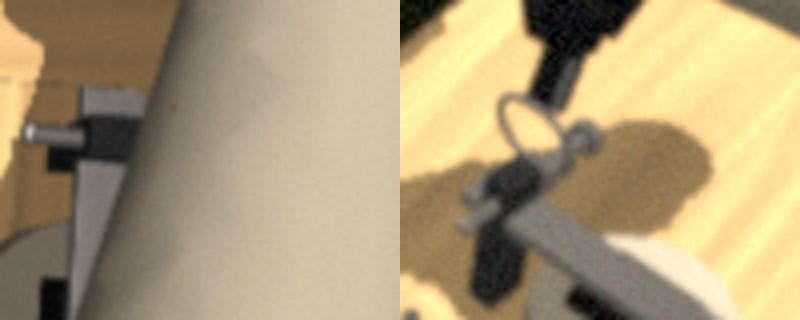

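In the side half, the fingertip (550,95) is behind the crown (515,97) and the ring is leaning forward, so I'll keep pushing.

Emit:
send_rows --moves '[0,-4.2,3.1,0,0,0,0,-4.2,3.1,0,0,0,0,-4.2,3.1,0,0,0,0,0,0,0,0,0]'

```text
clock: 9.52
tool_pos: [518.4, -260.1, 152.5]
ee_rot: [-2.789, 0.141, -0.024]
contact_force: [-0.5, -0.5, 0.3]
grip_width: -0.004
gripper_force: 0.0
```

Emit:
send_rows --moves '[0,-4.2,3.1,0,0,0,0,-4.2,3.1,0,0,0,0,-4.2,3.1,0,0,0,0,0,0,0,0,0]'

```text
clock: 10.02
tool_pos: [519.9, -245.3, 148.1]
ee_rot: [-2.789, 0.141, -0.024]
contact_force: [0.4, -1.0, -0.3]
grip_width: 0.003
gripper_force: 0.0
```

```bash
python3 - <<'E'
from h import *
import cv2
q,_=arm.snapshot("side")
cv2.imwrite("pics/g.png",cv2.convertScaleAbs(cv2.resize(q[110:190,310:410,::-1],(500,400),interpolation=2),alpha=1.7))
E
```

```text
(no output)
```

View pics/g.png

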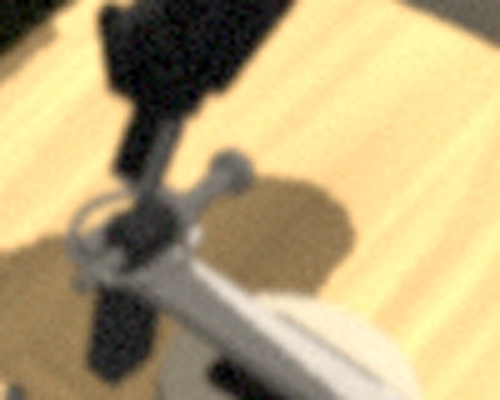

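The ring has snapped over and lies round the post. I'll retreat up and to the left, then check.

Emit:
send_rows --moves '[0,-11,-30,0,0,0,0,-17,-47,0,0,0,0,-17,-47,0,0,0,0,-45,16,0,0,0,0,-45,16,0,0,0]'

```text
clock: 10.7
tool_pos: [529.9, -150.3, 281.6]
ee_rot: [-2.789, 0.144, -0.028]
contact_force: [0.5, -0.5, -0.3]
grip_width: -0.002
gripper_force: 0.0
```

Emit:
send_rows --moves '[0,-45,16,0,0,0,0,-45,16,0,0,0,0,-45,16,0,0,0,0,-45,16,0,0,0,0,0,0,0,0,0]'

```text
clock: 11.32
tool_pos: [548.8, 41.8, 282.5]
ee_rot: [-2.789, 0.136, -0.025]
contact_force: [-0.8, 0.2, -0.8]
grip_width: -0.003
gripper_force: 0.0
```

```bash
python3 - <<'E'
from h import *
import cv2
p,_=arm.snapshot("top");q,_=arm.snapshot("side")
a=p[180:280,350:475,::-1];b=q[110:210,300:425,::-1];c=q[230:330,140:265,::-1]
cv2.imwrite("pics/z.png",cv2.convertScaleAbs(np.hstack([cv2.resize(x,(266,213),interpolation=2) for x in(a,b,c)]),alpha=1.7))
E
```

```text
(no output)
```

View pics/z.png

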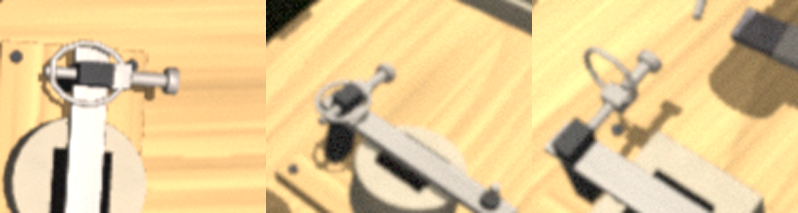

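The ring lies level around the post (85,73) over the pin's far end, with the hinge block flush against the post. The square clamp's pin is still out and its ring still up.

```bash
python3 -c "
from rig import arm
print(arm.finish_job())"
```

```text
the job is handed in; nothing more can be done
None
```

The round mould's clamp is locked: I pushed the pin fully home first, then flipped the ring over so it snapped down on the pin's far end. I left the square clamp untouched and handed the job in at about 11.4 s; no verdict came back.

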